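# Stack two shoe shine kits in order of use

### The arm

A 7-joint arm with a two-finger parallel gripper is mounted at the origin on the work surface. World frame = base frame: x ahead of the robot, y to its left, z up, the work surface at z = 0. Lengths are in m, angles in degrees, forces in N, time in s.
With the tool pointing down it reaches from about 0.425 to 0.875 m from the base axis. Payload 4.7 kg.
Tool frame: the origin (TCP) lies midway between the tips of the shut fingers; the grasp point (between the pads) lies env.grip_point_offset behind it (env.grip_point_offset is the distance from the TCP to the grasp point, in m); z points along the fingers, y is the line along which they close (so a half turn about z gives the same grasp; the last joint's range is limited). The gripper opens to 87 mm and grips with 3 to 60 N. Pads are 19 mm wide; open, the fingers measure 117 mm over their backs; the gripper's body (75 mm by 190 mm) begins 51 mm behind the grasp point.
Start: joints at [-73.849, 18.392, -4.016, 83.108, 1.295, 78.541, -3.26], TCP at [0.172, 0.627, 0.223] pointing down, gripper open.
Joint ranges: [-163.93, 163.93], [-17.29, 119.83], [-79.2, 71.16], [3.27, 140.29], [-89.18, 269.18], [5.43, 117.66], [-154.24, 154.24]. Speed limits (degrees/s): [147.25, 147.25, 180, 180, 180, 180, 180].

### API

Orientations are given as [roll, pitch, yaw] about the fixed x, y, z axes, in that order (R = Rz(yaw) Ry(pitch) Rx(roll)).
In Python, from cell import env gives the robot as it stands.
- The arm moves only by the shell command python3 -m creep 'ROWS' [FORCE]. ROWS is a JSON object of lists of equal length, an entry for each row: "translation": the shift along the tool's x, y, z in units of 0.08 m (1.0 is 0.08 m), a list of three; "turn": the turn, a rotation vector about the tool's x, y, z in units of 180 degrees (1.0 is 180 degrees), a list of three; "grip": the opening, from 0 (shut) to 1 (fully open). In form: {"translation": [[x, y, z], ...], "turn": [[ax, ay, az], ...], "grip": [grip, ...]}. A call has 1 to 5 rows; each row shifts and turns the commanded pose from where the row before left it, along the tool's axes as they then stand; what a row does not reach is not made up. A row lasts 1/8 s, in which the tool goes at most 62.5 mm and 10.7 degrees, less where a joint would pass 70% of its speed; a pose out of reach is approached as far as the arm can. A call with a number of a shift or a turn outside -1 to 1 is refused whole. A call with a gripper value outside its range is refused whole. The fingers move at their own pace and stop on an object; FORCE is the grip in N (left out, the last holds). Time passes only in rows, so rows that do not move let the fingers close. It gives the time, the measured TCP pose, the force, the opening and the grip force at its end, in the units of the state.
- env.get_obs(): the state, without advancing time (a new reading comes with each control period).
- env.read_camera(name): name is "side" or "top" or "wrist"; returns a dict with "frame" (480x640x3 uint8, red, green, blue), "z_map" (480x640 float32, m along the optical axis (not along the pixel's ray), 0 where there is no reading), "K" (3x3 intrinsics, pixels), "rvec" (rotation vector, rad) and "tvec" (3), from world to camera coordinates, as OpenCV has them. Camera axes: x right, y down, z forward; pixel columns grow to the right and rows downward; lengths in m; the calibration is good to about 2 mm. A picture is of the moment at which its call begins.
- env.sign_off(): hands the job in; it is judged then, once.
The state is a dict: "time_s": time; "qpos": joint angles; "joint_velocities": joint speeds; "effort": joint torques, N m; "tool_pos": TCP position; "tool_rot": TCP orientation; "force": force on the tool from outside, world axes, zero at the start; "wrist_torque": the same for the moment, N m; "grip_width": finger opening in m; "grasp_force": force on a finger pad.
Only numpy, scipy, OpenCV 4.12 (cv2) and the standard library are available. Lean on these libraries where they do the work, as an engineer would, in place of code of your own. Each camera call takes 0.05 s, during which the arm holds its last target. There are 200 camera calls.

### The job

Lay out two shine kits, each stacked neatly with what is used first on top. In the middle of the round green mat put the black tin, the white tin on top of it, and the round welt brush standing bristles down on the white tin; in the middle of the square grey slab put the dark red tin with the yellow tin on top of it. Keep the tins lid up, one centred on another, and leave the blue tin and the green bottle standing where they are.

Things in the scene. Friction and masses are not known exactly. Their poses are not given: they have to be found in the camera images.
- tin_black_center (a point): flat round polish tin, black lid and body with a thin steel ring on the lid, 62 mm diameter, 30 mm tall, about 90 g, lying lid up on the table; this point is its centre, 15 mm above its underside; z up through the lid
- tin_white_center (a point): flat round polish tin, white lid and body with a thin steel ring on the lid, 62 mm diameter, 30 mm tall, about 90 g, lying lid up on the table; this point is its centre, 15 mm above its underside; z up through the lid
- tin_red_center (a point): flat round polish tin, dark red lid and body with a thin steel ring on the lid, 62 mm diameter, 30 mm tall, about 90 g, lying lid up on the table; this point is its centre, 15 mm above its underside; z up through the lid
- tin_yellow_center (a point): flat round polish tin, yellow lid and body with a thin steel ring on the lid, 62 mm diameter, 30 mm tall, about 90 g, lying lid up on the table; this point is its centre, 15 mm above its underside; z up through the lid
- tin_blue_center (a point): flat round polish tin, blue lid and body with a thin steel ring on the lid, 62 mm diameter, 30 mm tall, about 90 g, lying lid up on the table (a spare, to be left alone); this point is its centre, 15 mm above its underside; z up through the lid
- brush_grip (a point): round welt brush standing bristles down: dark round bristle block 42 mm diameter (lowest 16 mm), wooden head 48 mm diameter (16 to 26 mm up), above it an upright wooden knob handle 26 mm diameter up to 66 mm, about 70 g; the bristle block is firm and its underside flat; this point is on the axis half-way up the handle, 46 mm above the brush's underside; z up along the handle
- bottle_center (a point): green glass dressing bottle with black cap and paper label, 52 mm diameter, 110 mm tall, standing, to be left alone; this point is its centre, 55 mm above its underside; z up
- mat_top (a point): round dark green mat, 96 mm diameter, 5 mm thick, fixed on the table; this point is the centre of its top face; z up
- slab_top (a point): square grey slate slab, 96 by 96 mm, 8 mm thick, fixed on the table; this point is the centre of its top face; z up, x and y along its sides
Mind the look-alikes: they are no part of the job. There is more than one size of the part that bears tin_white_center; the job needs the smallest.

How it is judged (in metres and radians):
At the end, for the whole second after the job is handed in: Black tin on the mat and red tin on the slab, within 15 mm of the middle; white on black, yellow on red and the brush on white, each centred within 12 mm on the one below; all upright within 0.12 rad, at resting height within 5 mm, released and still (horizontal distance between tin_black_center and mat_top below 0.015 m and z of tin_black_center in the frame of mat_top between 0.01 and 0.02 m and horizontal distance between tin_white_center and tin_black_center below 0.012 m and z of tin_white_center in the frame of tin_black_center between 0.025 and 0.035 m and horizontal distance between brush_grip and tin_white_center below 0.012 m and z of brush_grip in the frame of tin_white_center between 0.056 and 0.066 m and horizontal distance between tin_red_center and slab_top below 0.015 m and z of tin_red_center in the frame of slab_top between 0.01 and 0.02 m and horizontal distance between tin_yellow_center and tin_red_center below 0.012 m and z of tin_yellow_center in the frame of tin_red_center between 0.025 and 0.035 m and angle between each of tin_black_center, tin_white_center, tin_red_center, tin_yellow_center, brush_grip's own z axis and vertical below 0.12 rad and linear speed of each of tin_black, tin_white, tin_red, tin_yellow, brush below 0.02 m/s); the robot touches nothing.
It fails at once if the green bottle is shifted by more than 30 mm or knocked over (distance of bottle_center from where it was at the start of the episode above 0.03 m or angle between bottle_center's own z axis and vertical above 0.4 rad).
It fails at once if the blue tin is shifted by more than 30 mm (distance of tin_blue_center from where it was at the start of the episode above 0.03 m).
It also fails if it takes over 115 s, if anything falls off the work surface, if the arm or the gripper's body presses on something with over 40 N, if the wrist force passes 120 N, or if a joint passes its speed limit or range.

## Working session

There is one attempt and no reset: what is moved stays moved. The work goes in short steps, Python scripts to look and compute and a shell command to move; the robot and the scene stay as the last step left them, time stands still between calls to the robot, and variables do not carry over. Pictures are saved under pics/ and viewed, at most 14 in all, crops included, and the job is handed in when it is done.

```bash
mkdir -p pics; ls
python3 - <<'E'
from cell import env
import cv2,numpy as np
o=env.get_obs();print({k:np.round(v,3).tolist() for k,v in o.items()},env.grip_point_offset)
for n in["top","side"]:
    c=env.read_camera(n);cv2.imwrite(f"pics/{n}0.png",c["frame"][:,:,::-1]);np.savez(f"{n}0.npz",**c)
    R=cv2.Rodrigues(c["rvec"])[0];print(n,c["K"].tolist(),(-R.T@c["tvec"].ravel()).round(3),R.round(2).tolist())
E
```

```text
pics
{'time_s': 0.0, 'qpos': [-73.849, 18.441, -4.016, 83.174, 1.295, 78.539, -3.259], 'joint_velocities': [-0.057, -0.005, -0.063, -0.071, 0.056, -0.042, 0.021], 'effort': [0.001, -49.127, -0.404, -31.254, -0.064, 0.043, 0.0], 'tool_pos': [0.172, 0.626, 0.221], 'tool_rot': [-179.891, 0.006, 164.659], 'force': [0.332, -1.447, -0.634], 'wrist_torque': [-0.027, 0.021, -0.014], 'grasp_force': 0.0, 'grip_width': 0.087} 0.0187
top [[551.04085080045, 0.0, 315.8837394180593], [0.0, 551.04085080045, 233.26387044574523], [0.0, 0.0, 1.0]] [0.403 0.021 1.096] [[0.02, -1.0, 0.02], [-0.99, -0.02, -0.14], [0.14, -0.02, -0.99]]
side [[567.1261455007813, 0.0, 332.9669821243308], [0.0, 567.1261455007813, 242.71206828893398], [0.0, 0.0, 1.0]] [ 0.345 -0.807  0.665] [[0.97, -0.24, 0.01], [-0.14, -0.58, -0.8], [0.2, 0.78, -0.59]]
```

View pics/top0.png

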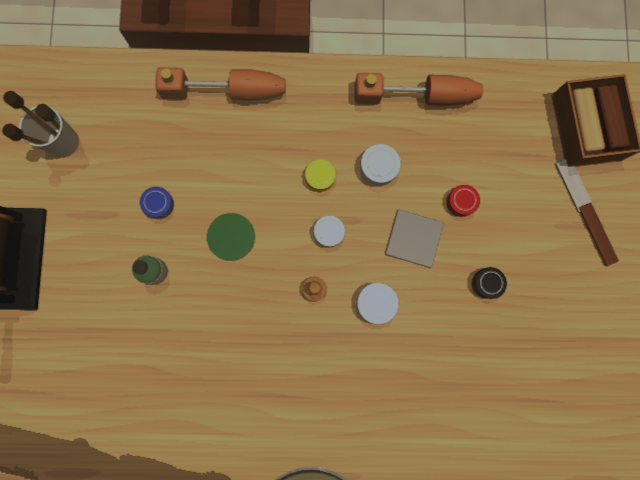

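View pics/side0.png

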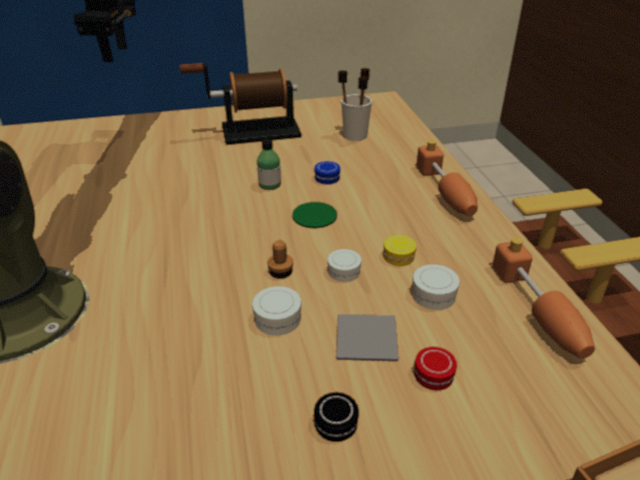

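The top view shows blue at (156,202), mat (231,237), bottle (150,270), yellow (320,174), small white (329,231), brush (314,289), slab (414,238), red (463,200) and black (490,283). The large white look-alikes are at (380,164) and (378,303). The side view agrees.

```bash
cat > h.py <<'E'
import cv2,numpy as np
def ray(c,uv,z):
    """pixels onto the plane at height z"""
    R=cv2.Rodrigues(c["rvec"])[0];o=-R.T@c["tvec"].ravel()
    uv=np.atleast_2d(uv).astype(float)
    d=np.c_[uv,np.ones(len(uv))]@np.linalg.inv(c["K"]).T@R
    return o+d*((z-o[2])/d[:,2])[:,None]
def cloud(c):
    R=cv2.Rodrigues(c["rvec"])[0];v,u=np.mgrid[:480,:640]
    p=np.stack([u,v,np.ones_like(u)],-1)@np.linalg.inv(c["K"]).T*c["z_map"][...,None]
    return (p-c["tvec"].ravel())@R
def top(c,seed,h,r=0.04,tol=0.008):
    """top face at height h near a pixel seed: centre by ray casting of the mask"""
    P=cloud(c);s=ray(c,seed,h)[0]
    m=(abs(P[...,2]-h)<tol)&(np.hypot(P[...,0]-s[0],P[...,1]-s[1])<r)&(c["z_map"]>0)
    v,u=np.nonzero(m);q=ray(c,np.c_[u,v],h)[:,:2].astype(np.float32)
    (x,y),rad=cv2.minEnclosingCircle(q)
    return q.mean(0).round(4),np.round([x,y,rad],4),len(q),P[m][:,2].mean().round(4),cv2.minAreaRect(q)
E
python3 - <<'E'
from h import *
c=dict(np.load("top0.npz"))
S=dict(blue=(156,202,.03),mat=(231,237,.005),yellow=(320,174,.03),white=(329,231,.03),brush=(315,288,.066),slab=(414,238,.008),red=(463,200,.03),black=(490,283,.03),bottle=(141,267,.11),w1=(380,164,.03),w2=(378,303,.03))
P=cloud(c)
for n,(u,v,h) in S.items():
    m,e,k,z,rect=top(c,(u,v),h,r=.07 if n in("mat","slab") else .05, tol=.0025 if n in("mat","slab") else .008)
    print(n,m,e,k,z,ray(c,(u,v),h)[0].round(3),P[v,u].round(3),np.round(rect[1],3),round(rect[2],1))
E
```

```text
blue [0.6135 0.3187] [0.6138 0.3185 0.0319] 784 0.0294 [0.613 0.316 0.03 ] [0.613 0.317 0.029] [0.06  0.063] 1.3
mat [0.5513 0.1723] [0.5497 0.171  0.0693] 1516 0.0046 [0.55  0.171 0.005] [0.55  0.17  0.008] [0.135 0.132] 73.9
yellow [ 0.6763 -0.0032] [ 0.6764 -0.0032  0.0313] 737 0.0296 [ 0.677 -0.004  0.03 ] [ 0.676 -0.004  0.034] [0.059 0.058] 1.2
white [ 0.5632 -0.0227] [ 0.5631 -0.0228  0.031 ] 768 0.0296 [ 0.563 -0.024  0.03 ] [ 0.563 -0.024  0.032] [0.06 0.06] 45.9
brush [0.4499 0.0042] [0.4501 0.0038 0.0128] 142 0.064 [0.45  0.002 0.066] [0.45  0.002 0.068] [0.024 0.022] 1.1
slab [ 0.5547 -0.1946] [ 0.5519 -0.1954  0.0665] 1738 0.0078 [ 0.556 -0.195  0.008] [ 0.556 -0.195  0.008] [0.096 0.116] 74.3
red [ 0.631  -0.2898] [ 0.6307 -0.2897  0.0319] 758 0.0294 [ 0.631 -0.289  0.03 ] [ 0.631 -0.289  0.027] [0.06  0.062] 45.3
black [ 0.4681 -0.3378] [ 0.4684 -0.3379  0.0316] 804 0.0296 [ 0.467 -0.338  0.03 ] [ 0.467 -0.338  0.031] [0.061 0.062] 44.7
bottle [0.479  0.3178] [0.4792 0.3177 0.0128] 160 0.1089 [0.479 0.314 0.11 ] [0.479 0.315 0.106] [0.023 0.025] 1.1
w1 [ 0.6986 -0.1221] [ 0.701  -0.1222  0.0417] 583 0.0358 [ 0.7   -0.123  0.03 ] [ 0.697 -0.122  0.043] [0.078 0.082] 89.8
w2 [ 0.4243 -0.1172] [ 0.4244 -0.1179  0.0405] 604 0.0362 [ 0.425 -0.12   0.03 ] [ 0.425 -0.119  0.038] [0.078 0.079] 1.0
```

```bash
cat >> h.py <<'E'
def flat(c,seed,h,win=40):
    """flat coloured part: mask of similar colour connected to seed; centre on plane h"""
    f=cv2.GaussianBlur(c["frame"],(3,3),0);m=np.zeros((482,642),np.uint8)
    cv2.floodFill(f.copy(),m,seed,0,(14,)*3,(14,)*3,4|cv2.FLOODFILL_MASK_ONLY|cv2.FLOODFILL_FIXED_RANGE|(255<<8))
    k=max(cv2.findContours(m[1:-1,1:-1],cv2.RETR_EXTERNAL,cv2.CHAIN_APPROX_NONE)[0],key=cv2.contourArea)
    q=ray(c,k[:,0],h)[:,:2].astype(np.float32)
    return np.round(cv2.minAreaRect(q)[0],4),np.round(cv2.minAreaRect(q)[1],3),np.round(cv2.minEnclosingCircle(q)[0],4)
E
python3 - <<'E'
from h import *
for n,s in(("top",((231,237),(414,238))),("side",((315,215),(367,338)))):
    c=dict(np.load(n+"0.npz"));print(n,flat(c,s[0],.005),flat(c,s[1],.008))
E
T='0,0,0.052'
python3 -m creep '{"translation":[[0,0,0],[0,0,0],[0,0,0],[0,0,0]],"turn":[[0,0,0.052],[0,0,0.052],[0,0,0.052],[0,0,0.052]],"grip":[1,1,1,1]}'
python3 -m creep '{"translation":[[0,0,0],[0,0,0],[0,0,0],[0,0,0],[0,0,0]],"turn":[[0,0,0.052],[0,0,0.052],[0,0,0.052],[0,0,0.052],[0,0,0]],"grip":[1,1,1,1,1]}'
```

```text
top (array([0.5517, 0.1716]), array([0.091, 0.09 ]), array([0.552 , 0.1719])) (array([ 0.5562, -0.1963]), array([0.092, 0.093]), array([ 0.5562, -0.1959]))
side (array([0.5531, 0.1677]), array([0.08 , 0.087]), array([0.5526, 0.1672])) (array([ 0.5579, -0.1976]), array([0.093, 0.094]), array([ 0.5577, -0.1976]))
time_s: 0.6
tool_pos: [0.1719, 0.6265, 0.2219]
tool_rot: [-180.0, 0.0, 126.9]
force: [-0.1, -0.9, 0.7]
grip_width: 0.0866
grasp_force: 0.0
time_s: 1.23
tool_pos: [0.1719, 0.6266, 0.222]
tool_rot: [180.0, 0.1, 89.9]
force: [-0.2, -0.0, -0.3]
grip_width: 0.0871
grasp_force: 0.0
```

```bash
python3 -m creep '{"translation":[[-0.596,0.41,0],[-0.596,0.41,0],[-0.596,0.41,0],[-0.596,0.41,0],[-0.596,0.41,0]],"turn":[[0,0,0],[0,0,0],[0,0,0],[0,0,0],[0,0,0]],"grip":[1,1,1,1,1]}' >/dev/null
python3 -m creep '{"translation":[[-0.596,0.41,0],[-0.596,0.41,0],[-0.596,0.41,0],[-0.596,0.41,0],[-0.596,0.41,0]],"turn":[[0,0,0],[0,0,0],[0,0,0],[0,0,0],[0,0,0]],"grip":[1,1,1,1,1]}'
python3 -m creep '{"translation":[[-0.678,-0.044,0],[-0.678,-0.044,0],[-0.678,-0.044,0],[-0.678,-0.044,0],[-0.678,-0.044,0]],"turn":[[0,0,0],[0,0,0],[0,0,0],[0,0,0],[0,0,0]],"grip":[1,1,1,1,1]}' >/dev/null
python3 -m creep '{"translation":[[-0.678,-0.044,0],[-0.678,-0.044,0],[-0.678,-0.044,0],[-0.678,-0.044,0],[0,0,0]],"turn":[[0,0,0],[0,0,0],[0,0,0],[0,0,0],[0,0,0]],"grip":[1,1,1,1,1]}'
python3 - <<'E'
from cell import env
from h import *
c=env.read_camera("wrist");cv2.imwrite("pics/w1.png",c["frame"][:,:,::-1]);o=env.get_obs();print(o["tool_pos"],o["qpos"])
R=cv2.Rodrigues(c["rvec"])[0];p=R@np.array([.4682,-.3378,.03])+c["tvec"].ravel();q=c["K"]@p;print(q[:2]/q[2])
P=cloud(c);m=(abs(P[...,2]-.03)<.008)&(np.hypot(P[...,0]-.468,P[...,1]+.338)<.045)
v,u=np.nonzero(m);r=ray(c,np.c_[u,v],.03)[:,:2].astype(np.float32);print(len(r),cv2.minEnclosingCircle(r),r.mean(0))
E
```

```text
time_s: 2.48
tool_pos: [0.4989, 0.1472, 0.2227]
tool_rot: [180.0, -0.0, 90.0]
force: [0.6, 1.1, 0.4]
grip_width: 0.0867
grasp_force: 0.0
time_s: 3.72
tool_pos: [0.4616, -0.3446, 0.2223]
tool_rot: [-179.8, 0.2, 89.4]
force: [-0.3, -0.1, 0.3]
grip_width: 0.0869
grasp_force: 0.0
[ 0.46301832 -0.3415298   0.22209786] [-17.07355278  14.40970606  59.78705709  95.79206592 -12.61654686
  77.18696598  44.39378744]
[326.8452319  211.29951784]
2677 ((0.4699620306491852, -0.3391113579273224), 0.031103279441595078) [ 0.47004434 -0.33868763]
```

View pics/w1.png

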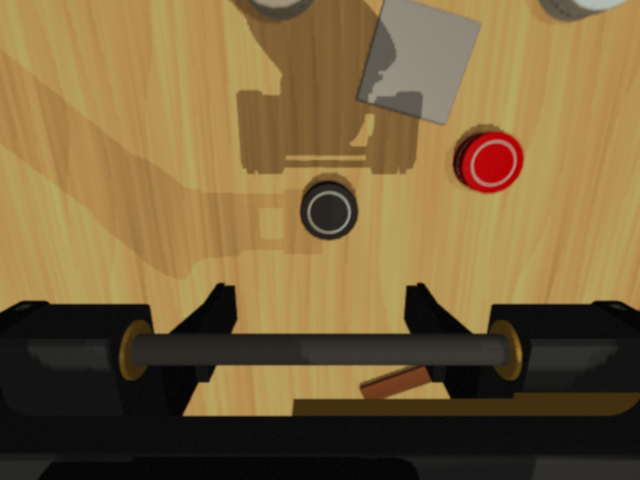

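The wrist view shows black under the gripper at (328,210) and red at (488,162). It agrees with the top view to about 2 mm.

```bash
python3 -m creep '{"translation":[[0,0,0.5],[0,0,0.5],[0,0,0.5],[0,0,0.4],[0,0,0]],"turn":[[0,0,0],[0,0,0],[0,0,0],[0,0,0],[0,0,0]],"grip":[1,1,1,1,1]}'
python3 - <<'E'
from cell import env
o=env.get_obs();print(o["tool_pos"],o["tool_rot"])
E
```

```text
time_s: 4.4
tool_pos: [0.4638, -0.3359, 0.0684]
tool_rot: [-179.8, -0.2, 90.0]
force: [0.4, 0.4, -0.2]
grip_width: 0.0868
grasp_force: 0.0
[ 0.46383896 -0.33592124  0.06836357] [-179.76917784   -0.20883153   90.0095009 ]
```

```bash
python3 -m creep '{"translation":[[-0.026,0.065,0],[0,0,0.4],[0,0,0.38],[0,0,0],[0,0,0]],"turn":[[0,0,0],[0,0,0],[0,0,0],[0,0,0],[0,0,0]],"grip":[1,1,1,1,1]}' 15
python3 -m creep '{"translation":[[0,0,0],[0,0,0],[0,0,0],[0,0,0],[0,0,0]],"turn":[[0,0,0],[0,0,0],[0,0,0],[0,0,0],[0,0,0]],"grip":[0,0,0,0,0]}' 15
python3 -m creep '{"translation":[[0,0,0],[0,0,0],[0,0,0],[0,0,-0.4],[0,0,-0.6]],"turn":[[0,0,0],[0,0,0],[0,0,0],[0,0,0],[0,0,0]],"grip":[0,0,0,0,0]}' 15
```

```text
time_s: 5.03
tool_pos: [0.4713, -0.3422, 0.0101]
tool_rot: [179.8, 0.1, 89.8]
force: [0.9, -0.2, -0.3]
grip_width: 0.0872
grasp_force: 0.0
time_s: 5.65
tool_pos: [0.47, -0.3414, 0.0085]
tool_rot: [180.0, -0.0, 89.8]
force: [-0.7, 0.7, 3.4]
grip_width: 0.0616
grasp_force: 15.0
time_s: 6.28
tool_pos: [0.4684, -0.3403, 0.0871]
tool_rot: [-179.8, -0.1, 89.8]
force: [0.3, -0.5, -0.3]
grip_width: 0.0616
grasp_force: 15.0
```

```bash
python3 -m creep '{"translation":[[0,0,-0.5],[0.711,0.115,0],[0.711,0.115,0],[0.711,0.115,0],[0.711,0.115,0]],"turn":[[0,0,0],[0,0,0],[0,0,0],[0,0,0],[0,0,0]],"grip":[0,0,0,0,0]}' >/dev/null
python3 -m creep '{"translation":[[0.711,0.115,0],[0.711,0.115,0],[0.711,0.115,0],[0.711,0.115,0],[0.711,0.115,0]],"turn":[[0,0,0],[0,0,0],[0,0,0],[0,0,0],[0,0,0]],"grip":[0,0,0,0,0]}' 
python3 -m creep '{"translation":[[0,0,0],[0,0,0.4],[0,0,0.4],[0,0,0]],"turn":[[0,0,0],[0,0,0],[0,0,0],[0,0,0]],"grip":[0,0,0,0]}'
python3 - <<'E'
from cell import env
from h import *
for i in range(4):
    c=env.read_camera("wrist");o=env.get_obs();print(o["tool_pos"].round(4),o["qpos"].round(0))
cv2.imwrite("pics/w2.png",c["frame"][:,:,::-1])
R=cv2.Rodrigues(c["rvec"])[0]
for w in([.552,.171,.005],[o["tool_pos"][0],o["tool_pos"][1],.05]): q=c["K"]@(R@np.array(w)+c["tvec"].ravel());print(q[:2]/q[2])
E
```

```text
time_s: 7.52
tool_pos: [0.5543, 0.172, 0.1276]
tool_rot: [-180.0, 0.0, 89.8]
force: [1.2, 0.9, -0.9]
grip_width: 0.0616
grasp_force: 15.0
time_s: 8.02
tool_pos: [0.5521, 0.1684, 0.0615]
tool_rot: [-179.7, 0.2, 89.7]
force: [-0.2, -0.4, -0.7]
grip_width: 0.0616
grasp_force: 15.0
[0.5537 0.1689 0.0633] [-56.  22.  44. 105. -17.  60.  -6.]
[0.5549 0.1694 0.0646] [-57.  22.  44. 105. -17.  60.  -6.]
[0.5555 0.1698 0.0653] [-57.  22.  44. 105. -17.  60.  -6.]
[0.5557 0.1701 0.0656] [-57.  22.  44. 105. -17.  60.  -6.]
[315.03020629 261.2881648 ]
[320.67054621 290.71133174]
```

View pics/w2.png

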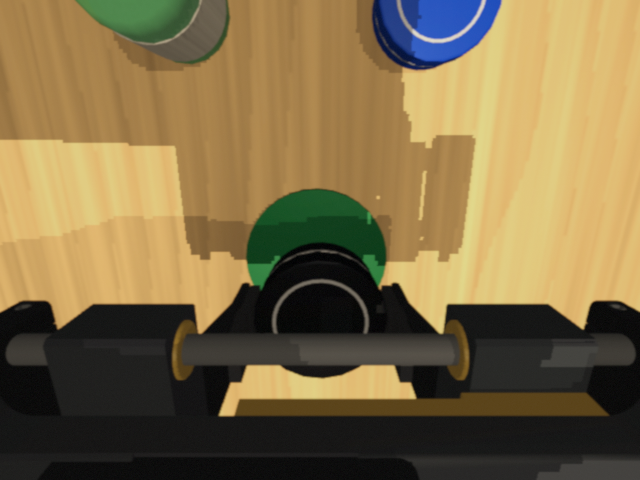

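The held black tin is centred at about (320,315) and the mat at (316,255). Blue and the bottle are clear at the top of the picture.

```bash
python3 -m creep '{"translation":[[0,-0.04,0],[0,0,0.3],[0,0,0.24],[0,0,0.1],[0,0,0]],"turn":[[0,0,0],[0,0,0],[0,0,0],[0,0,0],[0,0,0]],"grip":[0,0,0,0,0]}' 
python3 -m creep '{"translation":[[0,0,0],[0,0,0]],"turn":[[0,0,0],[0,0,0]],"grip":[0,0]}'
```

```text
time_s: 8.85
tool_pos: [0.5514, 0.1702, 0.0128]
tool_rot: [-180.0, 0.0, 89.8]
force: [-0.0, 0.6, -0.7]
grip_width: 0.0614
grasp_force: 15.0
time_s: 9.1
tool_pos: [0.5516, 0.1703, 0.0132]
tool_rot: [180.0, -0.0, 89.8]
force: [-0.4, -0.7, -0.3]
grip_width: 0.0616
grasp_force: 15.0
```

```bash
python3 -m creep '{"translation":[[0,0,0.02],[0,0,0.02],[0,0,0]],"turn":[[0,0,0],[0,0,0],[0,0,0]],"grip":[0,0,0]}'
python3 -m creep '{"translation":[[0,0,0],[0,0,0],[0,0,0],[0,0,0],[0,0,-0.3]],"turn":[[0,0,0],[0,0,0],[0,0,0],[0,0,0],[0,0,0]],"grip":[1,1,1,1,1]}'
python3 -m creep '{"translation":[[0,0,-0.6],[0,0,-0.6],[0,0,0],[0,0,0]],"turn":[[0,0,0],[0,0,0],[0,0,0],[0,0,0]],"grip":[1,1,1,1]}'
python3 - <<'E'
from cell import env
from h import *
c=env.read_camera("wrist")
print(top(c,ray_px:=(320,250),.035,r=.08) if 0 else "")
P=cloud(c);m=(abs(P[...,2]-.035)<.008)&(np.hypot(P[...,0]-.552,P[...,1]-.171)<.05)
v,u=np.nonzero(m);r=ray(c,np.c_[u,v],.035)[:,:2].astype(np.float32);print(len(r),cv2.minEnclosingCircle(r))
f=c["frame"].astype(int);R=cv2.Rodrigues(c["rvec"])[0]
g=(f[...,1]>1.4*f[...,0])&(f[...,1]>1.2*f[...,2])&(f[...,1]>25)&(np.hypot(P[...,0]-.552,P[...,1]-.171)<.06)
v,u=np.nonzero(g);r=ray(c,np.c_[u,v],.005)[:,:2].astype(np.float32);print(len(r),cv2.minEnclosingCircle(r))
cv2.imwrite("pics/w3.png",c["frame"][:,:,::-1]);print(env.get_obs()["tool_pos"])
E
```

```text
time_s: 9.48
tool_pos: [0.5518, 0.1704, 0.0119]
tool_rot: [-180.0, -0.1, 89.8]
force: [-5.3, -1.8, 14.6]
grip_width: 0.0621
grasp_force: 15.0
time_s: 10.1
tool_pos: [0.5497, 0.1697, 0.0323]
tool_rot: [-179.8, 0.1, 89.8]
force: [0.4, -0.0, -0.2]
grip_width: 0.0866
grasp_force: 0.0
time_s: 10.6
tool_pos: [0.551, 0.1703, 0.1293]
tool_rot: [-180.0, -0.0, 89.8]
force: [-0.1, -0.5, -0.4]
grip_width: 0.0872
grasp_force: 0.0

4713 ((0.5520656108856201, 0.17281997203826904), 0.03127576410770416)
4401 ((0.552552342414856, 0.17277905344963074), 0.04737840220332146)
[0.55048597 0.17017401 0.12863115]
```

Black is centred on the mat to within 1 mm. Next is red.

```bash
python3 -m creep '{"translation":[[-0.719,0.126,0],[-0.719,0.126,0],[-0.719,0.126,0],[-0.719,0.126,0]],"turn":[[0,0,0],[0,0,0],[0,0,0],[0,0,0]],"grip":[1,1,1,1]}' >/dev/null
python3 -m creep '{"translation":[[-0.719,0.126,0],[-0.719,0.126,0],[-0.719,0.126,0],[-0.719,0.126,0]],"turn":[[0,0,0],[0,0,0],[0,0,0],[0,0,0]],"grip":[1,1,1,1]}' >/dev/null
python3 -m creep '{"translation":[[0,0,0],[0,0,0],[0,0,0],[0,0,0]],"turn":[[0,0,0],[0,0,0],[0,0,0],[0,0,0]],"grip":[1,1,1,1]}'
cat >> h.py <<'E'
def tin(env,x,y,h,n="wrist"):
    c=env.read_camera(n);P=cloud(c)
    m=(abs(P[...,2]-h)<.008)&(np.hypot(P[...,0]-x,P[...,1]-y)<.045)
    v,u=np.nonzero(m);r=ray(c,np.c_[u,v],h)[:,:2].astype(np.float32)
    (a,b),rad=cv2.minEnclosingCircle(r);o=env.get_obs();t=o["tool_pos"]
    print(n,len(r),"centre",round(a,4),round(b,4),"r",round(rad,4),"tcp",t.round(4),"units dy,dx",((b-t[1])/.08).round(3),((a-t[0])/.08).round(3),"z/.08",(t[2]/.08).round(3),"q3",o["qpos"].round())
E
python3 - <<'E'
from cell import env
from h import *
tin(env,.631,-.29,.03)
E
```

```text
time_s: 12.15
tool_pos: [0.6308, -0.2881, 0.1296]
tool_rot: [180.0, -0.1, 89.9]
force: [-1.2, 0.1, -0.0]
grip_width: 0.0866
grasp_force: 0.0
wrist 4499 centre 0.6333 -0.2903 r 0.0315 tcp [ 0.6308 -0.2885  0.1297] units dy,dx -0.023 0.031 z/.08 1.622 q3 [-11.  34.  49.  84. -26.  74.  40.]
```

```bash
python3 -m creep '{"translation":[[-0.023,0.02,0.5],[0,0,0.5],[0,0,0.4],[0,0,0.12],[0,0,0]],"turn":[[0,0,0],[0,0,0],[0,0,0],[0,0,0],[0,0,0]],"grip":[1,1,1,1,1]}' 15
python3 -m creep '{"translation":[[0,0,0],[0,0,0],[0,0,0],[0,0,0],[0,0,0]],"turn":[[0,0,0],[0,0,0],[0,0,0],[0,0,0],[0,0,0]],"grip":[0,0,0,0,0]}' 15
python3 -m creep '{"translation":[[0,0,0],[0,0,-0.4],[0,0,-0.5],[0,0,0],[0,0,0]],"turn":[[0,0,0],[0,0,0],[0,0,0],[0,0,0],[0,0,0]],"grip":[0,0,0,0,0]}' 15
```

```text
time_s: 12.82
tool_pos: [0.632, -0.2917, 0.0084]
tool_rot: [-180.0, -0.0, 89.8]
force: [0.3, -0.1, 0.2]
grip_width: 0.0871
grasp_force: 0.0
time_s: 13.45
tool_pos: [0.6324, -0.2922, 0.0089]
tool_rot: [179.9, 0.0, 89.8]
force: [-0.0, 0.4, 4.1]
grip_width: 0.062
grasp_force: 15.0
time_s: 14.08
tool_pos: [0.631, -0.2915, 0.0788]
tool_rot: [-179.9, -0.1, 89.8]
force: [-0.9, 0.3, -0.8]
grip_width: 0.0618
grasp_force: 15.0
```

```bash
python3 -m creep '{"translation":[[0.39,-0.308,0],[0.39,-0.308,0],[0.39,-0.308,0],[0,0,0],[0,0,0]],"turn":[[0,0,0],[0,0,0],[0,0,0],[0,0,0],[0,0,0]],"grip":[0,0,0,0,0]}'
python3 -m creep '{"translation":[[0,0,0],[0,0,0.4],[0,0,0.28],[0,0,0],[0,0,0]],"turn":[[0,0,0],[0,0,0],[0,0,0],[0,0,0],[0,0,0]],"grip":[0,0,0,0,0]}'
```

```text
time_s: 14.7
tool_pos: [0.5581, -0.1982, 0.0794]
tool_rot: [-180.0, 0.0, 89.8]
force: [0.5, 0.5, -1.2]
grip_width: 0.0617
grasp_force: 15.0
time_s: 15.32
tool_pos: [0.5587, -0.199, 0.0263]
tool_rot: [180.0, 0.0, 89.7]
force: [0.2, 0.6, -1.7]
grip_width: 0.0619
grasp_force: 15.0
```

Down about 9 mm more, onto the slab, then release and lift.

```bash
python3 -m creep '{"translation":[[0,-0.01,0.07],[0,0,0.03],[0,0,0.02],[0,0,0]],"turn":[[0,0,0],[0,0,0],[0,0,0],[0,0,0]],"grip":[0,0,0,0]}'
python3 -m creep '{"translation":[[0,0,0],[0,0,0],[0,0,0],[0,0,0],[0,0,-0.3]],"turn":[[0,0,0],[0,0,0],[0,0,0],[0,0,0],[0,0,0]],"grip":[1,1,1,1,1]}'
python3 -m creep '{"translation":[[0,0,-0.6],[0,0,-0.6],[0,0,0],[0,0,0]],"turn":[[0,0,0],[0,0,0],[0,0,0],[0,0,0]],"grip":[1,1,1,1]}'
python3 - <<'E'
from cell import env
from h import *
tin(env,.557,-.196,.038)
tin(env,.557,-.196,.038,"top")
E
```

```text
time_s: 15.82
tool_pos: [0.5576, -0.1981, 0.0169]
tool_rot: [180.0, -0.0, 89.8]
force: [-2.6, 1.3, 3.8]
grip_width: 0.062
grasp_force: 15.0
time_s: 16.45
tool_pos: [0.5559, -0.1975, 0.0387]
tool_rot: [-179.8, -0.0, 89.8]
force: [-0.1, 0.9, 0.5]
grip_width: 0.0869
grasp_force: 0.0
time_s: 16.95
tool_pos: [0.5571, -0.1978, 0.1356]
tool_rot: [-180.0, -0.0, 89.8]
force: [0.6, -0.7, 0.0]
grip_width: 0.0871
grasp_force: 0.0
wrist 4593 centre 0.5579 -0.1961 r 0.0311 tcp [ 0.5567 -0.1976  0.1349] units dy,dx 0.019 0.014 z/.08 1.686 q3 [-27.  21.  54. 100. -18.  69.  31.]
top 500 centre 0.5556 -0.1958 r 0.0311 tcp [ 0.5565 -0.1976  0.1346] units dy,dx 0.023 -0.012 z/.08 1.683 q3 [-27.  21.  54. 100. -18.  69.  31.]
```

```bash
python3 -m creep '{"translation":[[0.605,0.38,0],[0.605,0.38,0],[0.605,0.38,0],[0.605,0.38,0],[0,0,0]],"turn":[[0,0,0],[0,0,0],[0,0,0],[0,0,0],[0,0,0]],"grip":[1,1,1,1,1]}' >/dev/null
python3 -m creep '{"translation":[[0,0,0],[0,0,0],[0,0,0],[0,0,0]],"turn":[[0,0,0],[0,0,0],[0,0,0],[0,0,0]],"grip":[1,1,1,1]}'
python3 - <<'E'
from cell import env
from h import *
tin(env,.677,-.0035,.03)
E
```

```text
time_s: 18.18
tool_pos: [0.6796, -0.0058, 0.1364]
tool_rot: [180.0, -0.0, 89.7]
force: [0.6, 0.2, -0.2]
grip_width: 0.0868
grasp_force: 0.0
wrist 4363 centre 0.679 -0.0023 r 0.0313 tcp [ 0.6797 -0.0055  0.1364] units dy,dx 0.04 -0.009 z/.08 1.705 q3 [-36.  31.  48.  86. -24.  73.  15.]
```

```bash
python3 -m creep '{"translation":[[0.03,-0.01,0.5],[0,0,0.5],[0,0,0.4],[0,0,0.2],[0,0,0]],"turn":[[0,0,0],[0,0,0],[0,0,0],[0,0,0],[0,0,0]],"grip":[1,1,1,1,1]}' 15
python3 -m creep '{"translation":[[0,0,0],[0,0,0],[0,0,0],[0,0,0],[0,0,0]],"turn":[[0,0,0],[0,0,0],[0,0,0],[0,0,0],[0,0,0]],"grip":[0,0,0,0,0]}' 15
python3 -m creep '{"translation":[[0,0,0],[0,0,-0.5],[0,0,-0.6],[0,0,0],[0,0,0]],"turn":[[0,0,0],[0,0,0],[0,0,0],[0,0,0],[0,0,0]],"grip":[0,0,0,0,0]}' 15
```

```text
time_s: 18.85
tool_pos: [0.6785, -0.0027, 0.0075]
tool_rot: [-179.9, 0.0, 89.8]
force: [0.1, -0.6, 0.3]
grip_width: 0.0869
grasp_force: 0.0
time_s: 19.48
tool_pos: [0.6795, -0.0026, 0.009]
tool_rot: [179.9, -0.0, 89.8]
force: [-0.4, 0.9, 4.7]
grip_width: 0.0617
grasp_force: 15.0
time_s: 20.1
tool_pos: [0.6783, -0.0023, 0.0951]
tool_rot: [-179.9, -0.0, 89.8]
force: [-0.1, -0.0, -0.8]
grip_width: 0.0617
grasp_force: 15.0
```

```bash
python3 -m creep '{"translation":[[-0.605,-0.381,0],[-0.605,-0.381,0],[-0.605,-0.381,0],[-0.605,-0.381,0],[0,0,0]],"turn":[[0,0,0],[0,0,0],[0,0,0],[0,0,0],[0,0,0]],"grip":[0,0,0,0,0]}' >/dev/null
python3 -m creep '{"translation":[[0,0,0],[0,0,0],[0,0,0.3],[0,0,0.12],[0,0,0]],"turn":[[0,0,0],[0,0,0],[0,0,0],[0,0,0],[0,0,0]],"grip":[0,0,0,0,0]}'
python3 -m creep '{"translation":[[0,0,0],[0,0,0]],"turn":[[0,0,0],[0,0,0]],"grip":[0,0]}'
```

```text
time_s: 21.35
tool_pos: [0.5561, -0.1949, 0.0617]
tool_rot: [-179.9, -0.0, 89.9]
force: [0.3, 0.6, -0.2]
grip_width: 0.0614
grasp_force: 15.0
time_s: 21.6
tool_pos: [0.5569, -0.1959, 0.0633]
tool_rot: [179.9, 0.0, 89.8]
force: [0.2, -0.4, -1.2]
grip_width: 0.0618
grasp_force: 15.0
```

```bash
python3 -m creep '{"translation":[[0,0,0.12],[0,0,0.05],[0,0,0.02],[0,0,0.02],[0,0,0]],"turn":[[0,0,0],[0,0,0],[0,0,0],[0,0,0],[0,0,0]],"grip":[0,0,0,0,0]}'
```

```text
time_s: 22.22
tool_pos: [0.556, -0.1957, 0.0469]
tool_rot: [-180.0, -0.1, 89.8]
force: [-4.5, 1.4, 8.8]
grip_width: 0.0613
grasp_force: 15.0
```

Contact at the expected height, so I release and lift.

```bash
python3 -m creep '{"translation":[[0,0,0],[0,0,0],[0,0,0],[0,0,0],[0,0,-0.3]],"turn":[[0,0,0],[0,0,0],[0,0,0],[0,0,0],[0,0,0]],"grip":[1,1,1,1,1]}' >/dev/null
python3 -m creep '{"translation":[[0,0,-0.6],[0,0,-0.6],[0,0,0],[0,0,0],[0,0,0]],"turn":[[0,0,0],[0,0,0],[0,0,0],[0,0,0],[0,0,0]],"grip":[1,1,1,1,1]}'
python3 - <<'E'
from cell import env
from h import *
tin(env,.557,-.196,.068)
tin(env,.557,-.196,.068,"top")
E
```

```text
time_s: 23.48
tool_pos: [0.5555, -0.1953, 0.1643]
tool_rot: [-179.9, -0.0, 89.8]
force: [0.6, 0.6, -0.0]
grip_width: 0.0871
grasp_force: 0.0
wrist 4628 centre 0.5562 -0.1953 r 0.0313 tcp [ 0.5555 -0.1954  0.1644] units dy,dx 0.001 0.008 z/.08 2.055 q3 [-29.  19.  55.  98. -16.  72.  30.]
top 528 centre 0.5539 -0.1954 r 0.0313 tcp [ 0.5556 -0.1955  0.1645] units dy,dx 0.001 -0.022 z/.08 2.056 q3 [-29.  19.  55.  98. -16.  72.  30.]
```

```bash
python3 -m creep '{"translation":[[0.72,0.035,0],[0.72,0.035,0],[0.72,0.035,0.3],[0,0,0],[0,0,0]],"turn":[[0,0,0],[0,0,0],[0,0,0],[0,0,0],[0,0,0]],"grip":[1,1,1,1,1]}' >/dev/null
python3 -m creep '{"translation":[[0,0,0],[0,0,0],[0,0,0]],"turn":[[0,0,0],[0,0,0],[0,0,0]],"grip":[1,1,1]}'
python3 - <<'E'
from cell import env
from h import *
tin(env,.564,-.0225,.03)
E
```

```text
time_s: 24.58
tool_pos: [0.5655, -0.0239, 0.142]
tool_rot: [180.0, -0.0, 89.7]
force: [0.1, 0.3, 0.7]
grip_width: 0.087
grasp_force: 0.0
wrist 4181 centre 0.5654 -0.0223 r 0.0313 tcp [ 0.5655 -0.0237  0.142 ] units dy,dx 0.017 -0.001 z/.08 1.775 q3 [-46.  16.  53. 103. -13.  68.  11.]
```

```bash
python3 -m creep '{"translation":[[0.01,0,0.5],[0,0,0.5],[0,0,0.4],[0,0,0.27],[0,0,0]],"turn":[[0,0,0],[0,0,0],[0,0,0],[0,0,0],[0,0,0]],"grip":[1,1,1,1,1]}' 15
python3 -m creep '{"translation":[[0,0,0],[0,0,0],[0,0,0],[0,0,0],[0,0,0]],"turn":[[0,0,0],[0,0,0],[0,0,0],[0,0,0],[0,0,0]],"grip":[0,0,0,0,0]}' 15
python3 -m creep '{"translation":[[0,0,0],[0,0,-0.5],[0,0,-0.6],[0,0,0],[0,0,0]],"turn":[[0,0,0],[0,0,0],[0,0,0],[0,0,0],[0,0,0]],"grip":[0,0,0,0,0]}' 15
```

```text
time_s: 25.25
tool_pos: [0.5644, -0.0224, 0.007]
tool_rot: [-179.8, 0.0, 89.8]
force: [0.0, -0.3, 0.2]
grip_width: 0.0869
grasp_force: 0.0
time_s: 25.88
tool_pos: [0.566, -0.0221, 0.0089]
tool_rot: [179.9, -0.0, 89.8]
force: [-1.2, 0.0, 6.0]
grip_width: 0.0613
grasp_force: 15.0
time_s: 26.5
tool_pos: [0.5648, -0.0219, 0.0955]
tool_rot: [-179.9, -0.0, 89.8]
force: [0.3, 0.1, -1.5]
grip_width: 0.0617
grasp_force: 15.0
```

```bash
python3 -m creep '{"translation":[[0.609,-0.042,0],[0.609,-0.042,0],[0.609,-0.042,0],[0.609,-0.042,0],[0,0,0]],"turn":[[0,0,0],[0,0,0],[0,0,0],[0,0,0],[0,0,0]],"grip":[0,0,0,0,0]}' >/dev/null
python3 -m creep '{"translation":[[0,0,0],[0,0,0.3],[0,0,0.12],[0,0,0],[0,0,0]],"turn":[[0,0,0],[0,0,0],[0,0,0],[0,0,0],[0,0,0]],"grip":[0,0,0,0,0]}'
python3 -m creep '{"translation":[[0,0,0],[0,0,0]],"turn":[[0,0,0],[0,0,0]],"grip":[0,0]}'
```

```text
time_s: 27.75
tool_pos: [0.5533, 0.1722, 0.0631]
tool_rot: [180.0, -0.0, 89.7]
force: [0.5, 0.3, -0.5]
grip_width: 0.0615
grasp_force: 15.0
time_s: 28.0
tool_pos: [0.5531, 0.1729, 0.0631]
tool_rot: [180.0, -0.0, 89.8]
force: [1.3, -0.3, -1.2]
grip_width: 0.0617
grasp_force: 15.0
```

```bash
python3 -m creep '{"translation":[[0,-0.01,0.14],[0,0,0.06],[0,0,0.02],[0,0,0.02],[0,0,0]],"turn":[[0,0,0],[0,0,0],[0,0,0],[0,0,0],[0,0,0]],"grip":[0,0,0,0,0]}'
```

```text
time_s: 28.62
tool_pos: [0.552, 0.1727, 0.0439]
tool_rot: [-180.0, -0.0, 89.8]
force: [-2.7, -0.7, 4.2]
grip_width: 0.0619
grasp_force: 15.0
```

```bash
python3 -m creep '{"translation":[[0,0,0],[0,0,0],[0,0,0],[0,0,0],[0,0,-0.3]],"turn":[[0,0,0],[0,0,0],[0,0,0],[0,0,0],[0,0,0]],"grip":[1,1,1,1,1]}' >/dev/null
python3 -m creep '{"translation":[[0,0,-0.6],[0,0,-0.6],[0,0,0],[0,0,0],[0,0,0]],"turn":[[0,0,0],[0,0,0],[0,0,0],[0,0,0],[0,0,0]],"grip":[1,1,1,1,1]}'
python3 - <<'E'
from cell import env
from h import *
tin(env,.552,.172,.065)
tin(env,.552,.172,.065,"top")
E
```

```text
time_s: 29.88
tool_pos: [0.551, 0.1725, 0.1619]
tool_rot: [-179.9, 0.1, 89.8]
force: [-0.1, -0.1, -0.4]
grip_width: 0.087
grasp_force: 0.0
wrist 4591 centre 0.5522 0.1727 r 0.0313 tcp [0.5511 0.1725 0.162 ] units dy,dx 0.003 0.014 z/.08 2.025 q3 [-62.  16.  50. 100. -13.  71. -10.]
top 350 centre 0.5518 0.1674 r 0.0301 tcp [0.5512 0.1725 0.1621] units dy,dx -0.063 0.008 z/.08 2.027 q3 [-62.  16.  50. 100. -13.  71. -10.]
```

```bash
python3 -m creep '{"translation":[[-0.527,-0.313,0],[-0.527,-0.313,0],[-0.527,-0.313,0],[-0.527,-0.313,0],[0,0,0]],"turn":[[0,0,0],[0,0,0],[0,0,0],[0,0,0],[0,0,0]],"grip":[1,1,1,1,1]}' >/dev/null
python3 -m creep '{"translation":[[0,0,0],[0,0,0],[0,0,0]],"turn":[[0,0,0],[0,0,0],[0,0,0]],"grip":[1,1,1]}'
python3 - <<'E'
from cell import env
from h import *
tin(env,.451,.004,.066)
E
```

```text
time_s: 30.98
tool_pos: [0.4514, 0.005, 0.1632]
tool_rot: [-180.0, 0.1, 89.8]
force: [-0.5, 0.2, -0.1]
grip_width: 0.0871
grasp_force: 0.0
wrist 766 centre 0.4515 0.006 r 0.0128 tcp [0.4513 0.0049 0.1632] units dy,dx 0.013 0.002 z/.08 2.04 q3 [-62. -10.  54. 116.   8.  70. -11.]
```

```bash
python3 -m creep '{"translation":[[0.013,0,0.5],[0,0,0.5],[0,0,0.45],[0,0,0.2],[0,0,0]],"turn":[[0,0,0],[0,0,0],[0,0,0],[0,0,0],[0,0,0]],"grip":[1,1,1,1,1]}' 12
python3 -m creep '{"translation":[[0,0,0],[0,0,0],[0,0,0],[0,0,0],[0,0,0]],"turn":[[0,0,0],[0,0,0],[0,0,0],[0,0,0],[0,0,0]],"grip":[0,0,0,0,0]}' 12
python3 -m creep '{"translation":[[0,0,0],[0,0,0],[0,0,0]],"turn":[[0,0,0],[0,0,0],[0,0,0]],"grip":[0,0,0]}' 12
```

```text
time_s: 31.65
tool_pos: [0.4501, 0.005, 0.0302]
tool_rot: [-179.8, 0.2, 89.8]
force: [0.3, -0.2, 0.5]
grip_width: 0.0872
grasp_force: 0.0
time_s: 32.28
tool_pos: [0.4512, 0.0056, 0.0315]
tool_rot: [180.0, -0.0, 89.8]
force: [-0.3, 0.6, -0.4]
grip_width: 0.0446
grasp_force: 0.0
time_s: 32.65
tool_pos: [0.4512, 0.0055, 0.0313]
tool_rot: [180.0, -0.0, 89.8]
force: [-0.3, -0.8, 0.0]
grip_width: 0.0254
grasp_force: 12.0
```

```bash
python3 -m creep '{"translation":[[0,0,-0.4],[0,0,-0.5],[0,0,-0.45],[0,0,0],[0,0,0]],"turn":[[0,0,0],[0,0,0],[0,0,0],[0,0,0],[0,0,0]],"grip":[0,0,0,0,0]}'
python3 -m creep '{"translation":[[0.522,0.315,0],[0.522,0.315,0],[0.522,0.315,0],[0.522,0.315,0],[0,0,0]],"turn":[[0,0,0],[0,0,0],[0,0,0],[0,0,0],[0,0,0]],"grip":[0,0,0,0,0]}' >/dev/null
python3 -m creep '{"translation":[[0,0,0],[0,0,0.2],[0,0,0],[0,0,0],[0,0,0]],"turn":[[0,0,0],[0,0,0],[0,0,0],[0,0,0],[0,0,0]],"grip":[0,0,0,0,0]}'
```

```text
time_s: 33.28
tool_pos: [0.4504, 0.0056, 0.1386]
tool_rot: [-179.9, -0.0, 89.8]
force: [0.1, 0.3, -1.4]
grip_width: 0.0258
grasp_force: 12.0
time_s: 34.52
tool_pos: [0.5528, 0.1721, 0.1238]
tool_rot: [180.0, -0.0, 89.8]
force: [-0.2, 0.2, -0.5]
grip_width: 0.0255
grasp_force: 12.0
```

```bash
python3 -m creep '{"translation":[[0,-0.005,0.2],[0,0,0.1],[0,0,0.03],[0,0,0.02],[0,0,0]],"turn":[[0,0,0],[0,0,0],[0,0,0],[0,0,0],[0,0,0]],"grip":[0,0,0,0,0]}'
```

```text
time_s: 35.15
tool_pos: [0.552, 0.1721, 0.0963]
tool_rot: [-179.9, -0.0, 89.8]
force: [-3.9, -0.1, 7.3]
grip_width: 0.0257
grasp_force: 12.0
```

```bash
python3 -m creep '{"translation":[[0,0,0],[0,0,0],[0,0,0],[0,0,0],[0,0,0]],"turn":[[0,0,0],[0,0,0],[0,0,0],[0,0,0],[0,0,0]],"grip":[1,1,1,1,1]}' >/dev/null
python3 -m creep '{"translation":[[0,0,0],[0,0,0],[0,0,-0.4],[0,0,-0.6],[0,0,-0.6]],"turn":[[0,0,0],[0,0,0],[0,0,0],[0,0,0],[0,0,0]],"grip":[1,1,1,1,1]}'
python3 -m creep '{"translation":[[0,0,0],[0,0,0],[0,0,0]],"turn":[[0,0,0],[0,0,0],[0,0,0]],"grip":[1,1,1]}'
python3 - <<'E'
from cell import env
from h import *
tin(env,.552,.172,.131)
c=env.read_camera("side");cv2.imwrite("pics/end.png",c["frame"][:,:,::-1])
E
```

```text
time_s: 36.4
tool_pos: [0.5519, 0.172, 0.2246]
tool_rot: [-180.0, 0.0, 89.8]
force: [0.7, -0.1, 0.1]
grip_width: 0.0867
grasp_force: 0.0
time_s: 36.78
tool_pos: [0.5512, 0.1721, 0.2219]
tool_rot: [-179.9, 0.1, 89.8]
force: [-0.1, -0.9, -0.5]
grip_width: 0.0871
grasp_force: 0.0
wrist 786 centre 0.5521 0.1726 r 0.0128 tcp [0.5513 0.172  0.2219] units dy,dx 0.007 0.01 z/.08 2.774 q3 [-71.  15.  61.  95. -14.  77.  -8.]
```

View pics/end.png

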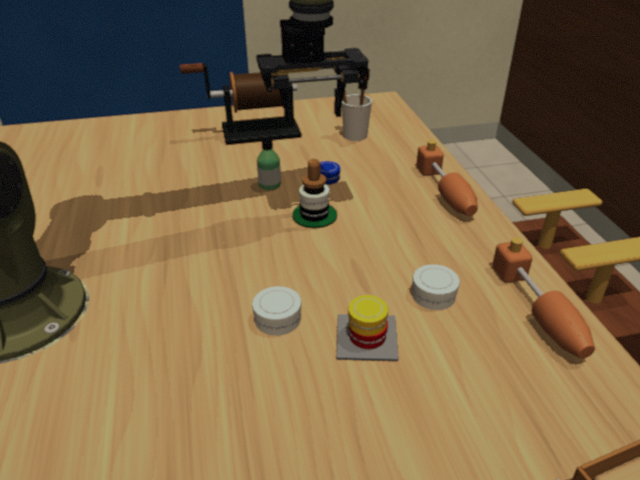

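Both stacks stand straight: brush, white and black on the mat at about (315,195), and yellow on red on the slab at (368,322). Blue and the bottle haven't moved, and the gripper is clear, so I hand it in.

```bash
python3 -c "
from cell import env
print(env.sign_off())"
```

```text
the job is handed in; nothing more can be done
None
```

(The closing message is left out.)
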